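# Pin the bracket and hold its lug square

### The arm

A 6-joint arm with a two-finger parallel gripper is mounted at the origin on the work surface. World frame = base frame: x ahead of the robot, y to its left, z up, the work surface at z = 0. Lengths are in m, angles in degrees, forces in N, time in s.
With the tool pointing down it reaches from about 0.4 to 0.825 m from the base axis. Payload 7 kg.
Tool frame: the origin (TCP) lies midway between the tips of the shut fingers; the grasp point (between the pads) lies 19 mm behind it; z points along the fingers, y is the line along which they close (so a half turn about z gives the same grasp; the last joint's range is limited). The gripper opens to 88 mm and grips with 3 to 60 N. Pads are 19 mm wide; open, the fingers measure 130 mm over their backs; the gripper's body (78 mm by 193 mm) begins 47 mm behind the grasp point.
Start: joints at [-53.165, 20.546, 0.682, 0, -70.136, -16.507], TCP at [0.234, -0.633, 0.227] pointing down, gripper open.
Joint ranges: [-176.03, 176.03], [-82.01, 121.73], [-58.28, 71.71], [-173.87, 95.51], [-174.79, -0.11], [-173.66, 173.66]. Speed limits (degrees/s): [136.94, 136.94, 172.46, 180, 180, 180].

### API

Orientations are given as [roll, pitch, yaw] about the fixed x, y, z axes, in that order (R = Rz(yaw) Ry(pitch) Rx(roll)).
In Python, from plant import telemetry, viewer, workorder gives the robot as it stands. The module is installed in compiled form; this text tells all that it offers.
- The arm moves only by the tool carry_out, never from a script. Its argument "rows" is a list of rows, each a list of 6 numbers: the shift along the tool's x, y, z in m, then the turn, a rotation vector about the tool's x, y, z in rad. In form: [[tx, ty, tz, ax, ay, az], ...]. A call has 1 to 8 rows; each row is the pose to reach, as a shift and turn from the pose commanded when the call began, along the tool's axes at that moment; what a row does not reach only later rows make up. A row lasts 1/8 s, in which the tool goes at most 62.5 mm and 10.7 degrees, less where a joint would pass 70% of its speed; a pose out of reach is approached as far as the arm can. A call with a gripper value outside its range is refused whole. "grip" is the gripper's target within -1 to 1 (fully open at 1, half-way at 0, shut at -1), set as the call begins (left out, the last holds). The fingers move at their own pace and stop on an object; the grip force is fixed at half the most. Time passes only in rows, so rows that repeat a pose let the fingers close. It gives the time, the measured TCP pose, the force, the opening and the grip force at its end, in the units of the state.
- telemetry.get_obs(): the state, without advancing time (a new reading comes with each control period).
- viewer.snapshot(name): name is "scene" or "top"; returns the picture (384x512x3 uint8, red, green, blue); there is no depth.
- viewer.camera_info(name): a dict with "intrinsics" (3x3 intrinsics, pixels), "extrinsics" (4x4, takes a point from camera to world coordinates). Camera axes: x right, y down, z forward; pixel columns grow to the right and rows downward; lengths in m; the calibration is good to about 2 mm. A picture is of the moment at which its call begins. camera_info takes no time and is no camera call.
- workorder.close_job(): hands the job in; it is judged then, once.
The state is a dict: "clock": time; "joint_pos": joint angles; "qvel": joint speeds; "tau": joint torques, N m; "tool_pos": TCP position; "orientation": TCP orientation; "force": force on the tool from outside, world axes, zero at the start; "moment": the same for the moment, N m; "opening": finger opening in m; "gripper_force": force on a finger pad.
Only numpy, scipy, OpenCV 4.12 (cv2) and the standard library are available. Lean on these libraries where they do the work, as an engineer would, in place of code of your own. Each camera call takes 0.05 s, during which the arm holds its last target. There are 200 camera calls.

### The job

On the hydraulic test rig, first drop the thin and the thick locating pin into their matching holes in the bracket's foot, fully home. Then take the square, stand its stock flat on the base plate with the blade towards the leaning, sprung lug, and push it into the corner until the blade lies flush along the lug and has trued it upright; finish while still gripping the square, pressed firmly both down on the plate and against the lug, and do not let go. Leave the carton, the tin and the spanner where they are.

Things in the scene. Friction and masses are not known exactly. Their poses are not given: they have to be found in the camera images.
- rig: Fixed steel test rig on the bench. Origin: on the bench under it, z up. Dark base plate, 160 mm along x, from y = -135 to +50, top face at z = 30 mm. Beyond it the bracket's bright steel foot, y = +50 to +160, top at z = 45 mm, with two through holes. The hinged lug stands at y = +30 to +48, its working face looks to -y, over the plate.
- plate: The rig's dark base plate (same origin and axes as the rig): top face 30 mm above the bench; the square's stock is to stand on it, along y.
- corner (a point): Middle of the inner corner, where the lug's working face meets the plate's top: rig frame (0, 30, 30) mm. Axes as the rig's. The trued lug's face is the plane y = 0 of this frame, the plate's top is z = 0.
- lug (a joint): Lean of the lug, rad: 0 upright, positive leaning over the plate to -y of the rig (starts 0.055 to 0.105; can go to -0.06). Steel plate 60 wide (x), 18 thick, 85 mm tall, hinged about the corner's x axis; sprung: it leans back when let go, and holding it upright takes 2.5 to 5 N at its top. Its foot at the corner cannot move and stops the square: push with about 10 N.
- lug_top (a point): Middle of the top edge of the lug's working face, 85 mm above the corner along the lug.
- thin_hole (a point): Centre of the mouth of the 14 mm hole for the thin pin, at the foot's top face (rig frame (-40, 125, 45) mm). 45 mm deep.
- thick_hole (a point): Centre of the mouth of the 18 mm hole for the thick pin, at the foot's top face (rig frame (40, 125, 45) mm). 45 mm deep.
- rack: Fixed wooden pin rack, 150 x 65 x 50 mm, origin at the centre of its underside; its two 18.5 mm holes lie at x = -40 and +40 mm on its long axis x; a pin stands in each (either one in either hole).
- thin_pin: Thin locating pin, loose: shank 12 mm diameter, 36 mm long, chamfered tip; above it a dark round head 22 mm in diameter and 28 mm tall with a bright band. Origin at the shank's tip, z up along the pin; 64 mm overall, 70 g. It hangs by its head's underside on the rack's top.
- thin_pin_shoulder (a point): Centre of the underside of the thin pin's head, 36 mm above the tip; it rests on the foot's top when fully home.
- thick_pin: Thick locating pin, loose: shank 16 mm diameter, 36 mm long, chamfered tip; dark round head 32 mm in diameter and 28 mm tall with a bright band. Origin at the shank's tip, z up; 64 mm overall, 110 g.
- thick_pin_shoulder (a point): Centre of the underside of the thick pin's head, 36 mm above the tip.
- square: L-shaped workshop square, 20 mm thick (x), about 0.3 kg, standing on its stock on the bench. Origin at the outer heel: underside of the stock, plane of the blade's outer face, mid thickness. Stock (aluminium) runs along -y for 150 mm and is 30 mm high; blade (steel, 22 mm wide along y) rises along +z to 100 mm above the underside. The outer face, y = 0 of its frame, goes against the lug.
- square_grip (a point): A good place to grip the stock across its 20 mm thickness from above: square frame (0, -90, 22) mm. Clear of the blade.
- carton: Bystander: small white carton 70 x 120 x 45 mm, origin at the centre of its underside. Leave it.
- tin: Bystander: metal tin, 48 mm diameter, 70 mm tall, origin at the centre of its underside. Leave it.
- spanner: Bystander: spanner lying on the bench, low, nearer the robot. Leave it.

How it is judged (in metres and radians):
On the way:
1. both pins are fully home in their matching holes and released (horizontal distance between thin_pin_shoulder and thin_hole below 0.004 m and z of thin_pin_shoulder in the frame of rig between 0.041 and 0.049 m and angle between each of thin_pin, thick_pin's own z axis and vertical below 0.08 rad and horizontal distance between thick_pin_shoulder and thick_hole below 0.004 m and z of thick_pin_shoulder in the frame of rig between 0.041 and 0.049 m and contact force between the fingers and thin_pin below 0.1 N and contact force between the fingers and thick_pin below 0.1 N), for 0.2 s.
At the end, for the whole second after the job is handed in: Pins home: shoulders within 4 mm of their holes, released. Square gripped, still; over 4.5 N on the plate, over 1.5 N on the lug; heel within 4 mm of the corner (3 mm in height, 30 mm along the lug), upright to 0.03 rad, in line to 0.07; lug upright to 0.02 rad (all of step 1 and contact force between square and plate above 4.5 N and contact force between square and lug above 1.5 N and contact force between the fingers and square above 2 N and angle between square's own z axis and vertical below 0.03 rad and angle between the y axis of square and the y axis of rig, either way round below 0.07 rad and z of square in the frame of rig between 0.027 and 0.033 m and y of square in the frame of rig between 0.026 and 0.034 m and x of square in the frame of rig between -0.03 and 0.03 m and value of joint lug between -0.02 and 0.02 rad and linear speed of square below 0.02 m/s); the arm keeps its last pose, push and grip.
It fails at once if the carton is moved by more than 20 mm (distance of carton from where it was at the start of the episode above 0.02 m).
It fails at once if the tin is moved by more than 20 mm (distance of tin from where it was at the start of the episode above 0.02 m).
It fails at once if the spanner is moved by more than 20 mm (distance of spanner from where it was at the start of the episode above 0.02 m).
It also fails if it takes over 61 s, if anything falls off the work surface, if the arm or the gripper's body presses on something with over 40 N, if the wrist force passes 120 N, or if a joint passes its speed limit or range.

## Working session

There is one attempt and no reset: what is moved stays moved. The work goes in short steps, Python scripts to look and compute and a tool call to move; the robot and the scene stay as the last step left them, time stands still between calls to the robot, and variables do not carry over. Pictures are saved under pics/ and viewed, at most 10 in all, crops included, and the job is handed in when it is done.

Besides the shell and the picture viewer there is one more tool, called after "Call:" by a JSON object that holds its "method" and its "body", one argument or row to a line. carry_out: Moves the arm, as the interface text tells. Its arguments: {"type":"object","properties":{"rows":{"type":"array"},"grip":{"type":"number"}},"required":["rows"]}

```bash
mkdir -p pics
python3 - <<'E'
from plant import telemetry, viewer
import cv2,numpy as np
for n in("scene","top"):
    im=viewer.snapshot(n); cv2.imwrite(f"pics/{n}0.png",im[:,:,::-1])
    c=viewer.camera_info(n); print(np.round(c["intrinsics"],1).tolist(),np.round(c["extrinsics"],3).tolist())
print(telemetry.get_obs())
E
```

```text
[[474.8, 0.0, 254.6], [0.0, 474.8, 192.7], [0.0, 0.0, 1.0]] [[-0.64, 0.441, -0.63, 1.225], [0.769, 0.38, -0.514, 0.54], [0.013, -0.813, -0.582, 0.722], [0.0, 0.0, 0.0, 1.0]]
[[367.8, 0.0, 253.7], [0.0, 367.8, 190.2], [0.0, 0.0, 1.0]] [[0.023, -0.992, 0.126, 0.43], [-1.0, -0.022, 0.007, 0.017], [-0.004, -0.126, -0.992, 0.91], [0.0, 0.0, 0.0, 1.0]]
{'clock': 0.1, 'joint_pos': array([-5.31640153e+01,  2.05853626e+01,  6.39622267e-01, -1.74132477e-02,
       -7.01374023e+01, -1.65073217e+01]), 'qvel': array([-0.05641953, -0.05902621,  0.0790444 ,  0.04973072, -0.07102752,
       -0.09196922]), 'tau': array([-2.53027523e-03, -5.84164667e+01,  2.93752438e+01,  7.01559439e+00,
        1.02161805e-02, -3.30027137e-05]), 'tool_pos': array([ 0.23432033, -0.63255162,  0.22574418]), 'orientation': array([ 1.79915632e+02, -7.93014308e-03, -1.59677259e+02]), 'force': array([-0.12284944,  0.61964622,  0.20931059]), 'moment': array([0.01671563, 0.01884041, 0.00233876]), 'gripper_force': 0.0, 'opening': 0.08758843645253128}
```

View pics/top0.png

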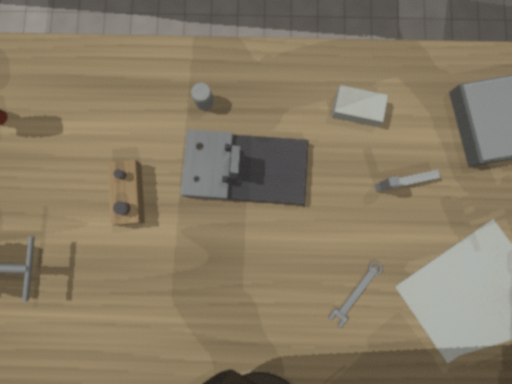

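View pics/scene0.png

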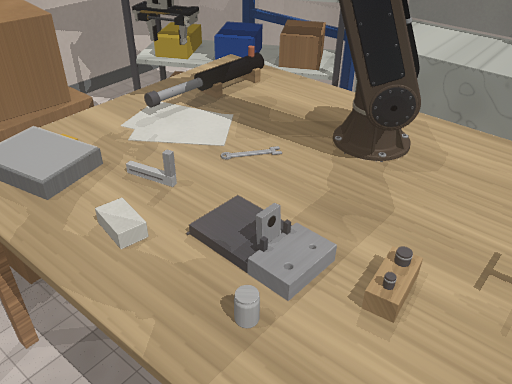

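The top view shows the rack at (125,192) with the thin pin above and the thick one below. The rig is at (247,168), the square at (408,182) with its blade at the left end, and the carton, tin and spanner are all clear of these. I'll enlarge the parts that matter.

Run:
```python
import cv2,numpy as np
t=cv2.imread("pics/top0.png"); s=cv2.imread("pics/scene0.png")
R=lambda a,x,y,w,h,k:cv2.resize(a[y:y+h,x:x+w],None,fx=k,fy=k,interpolation=cv2.INTER_CUBIC)
cv2.imwrite("pics/tA.png",R(t,105,120,210,110,3.8) [:, :798])
cv2.imwrite("pics/tB.png",np.vstack([R(t,365,160,90,40,8)[:, :720],R(s,115,140,90,55,5)[:, :450].copy() if 0 else np.pad(R(s,115,140,90,50,5),((0,0),(0,270),(0,0)))]))
cv2.imwrite("pics/sA.png",R(s,180,195,250,130,3.2))
```

```text
(no output)
```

View pics/tA.png

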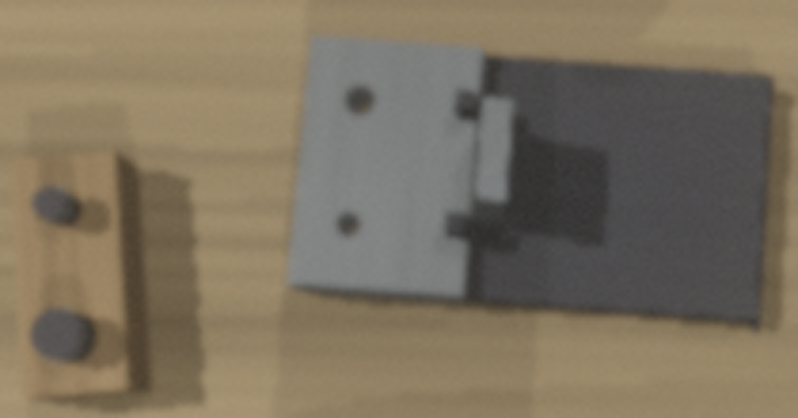

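View pics/tB.png

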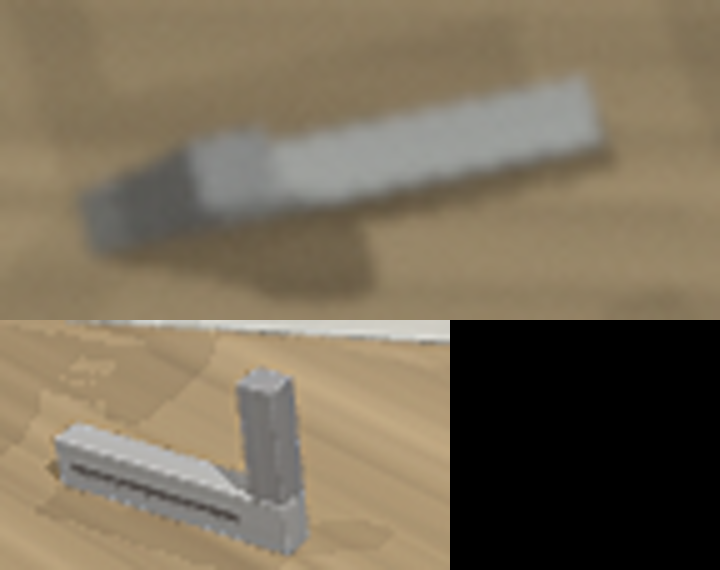

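View pics/sA.png

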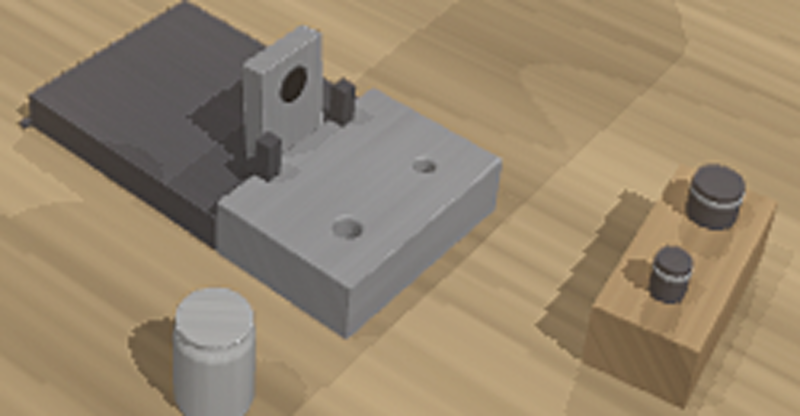

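The crops show the foot corners, both holes, both pin heads and the square's corners clearly. I'll fit the poses from both cameras.

```bash
cat > h.py <<'E'
import numpy as np
from plant import viewer
from scipy.optimize import least_squares
C={n:viewer.camera_info(n) for n in("scene","top")}
def proj(n,P):
    E=np.array(C[n]["extrinsics"]);K=np.array(C[n]["intrinsics"])
    p=(np.asarray(P)-E[:3,3])@E[:3,:3]; q=p@K.T; return q[:,:2]/q[:,2:]
def world(p,P):
    c,s=np.cos(p[2]),np.sin(p[2]);P=np.array(P)/1000
    return np.c_[p[0]+c*P[:,0]-s*P[:,1],p[1]+s*P[:,0]+c*P[:,1],P[:,2]]
def un(uv,k,o): return (np.array(uv)+.5)/k-.5+np.array(o)
def fit(obs,x0):
    f=lambda p:np.concatenate([(proj(n,world(p,P))-uv).ravel() for n,P,uv in obs])
    r=least_squares(f,x0,loss='soft_l1'); e=f(r.x).reshape(-1,2); return r.x,e
E
python3 - <<'E'
from h import *
np.set_printoptions(precision=4,suppress=True)
A=lambda uv:un(uv,3.8,(105,120)); S=lambda uv:un(uv,3.2,(180,195)); B=lambda uv:un(uv,8,(365,160)); D=lambda uv:un(np.array(uv)-[0,320],5,(115,140))
tp=("top",[[80,160,45],[-80,160,45],[80,50,45],[80,-135,30],[-80,-135,30],[40,125,45],[-40,125,45]],A([(312,37),(292,287),(482,50),(772,76),(758,320),(360,100),(347,223)]))
sc=("scene",[[40,125,45],[-40,125,45],[80,160,45],[-80,160,45],[80,50,45],[80,-135,30],[-80,-135,30]],S([(347,229),(425,166),(348,289),(500,158),(218,201),(30,96),(183,2)]))
for o in([tp,sc],[tp],[sc]):
    p,e=fit(o,[.5,.05,0]);print("rig",p,np.degrees(p[2]));
    if len(o)==2: print(e); print(world(p,[[-40,125,45],[40,125,45],[0,30,30]]))
for nm,a,b in(("thin",(53,203),(674,259)),("thick",(60,334),(717,181))):
    for o in([("top",[[0,0,78]],A([a])),("scene",[[0,0,78]],S([b]))],[("top",[[0,0,78]],A([a]))],[("scene",[[0,0,78]],S([b]))]):
        p,e=fit(o,[.5,.35,0]);print(nm,p[:2],e.ravel())
t=("top",[[10,-150,30],[-10,-150,30],[10,0,100],[10,-22,100],[-10,-22,100],[-10,0,100],[10,0,0],[-10,0,0]],B([(583,76),(606,142),(190,146),(262,125),(274,195),(205,217),(80,200),(95,252)]))
s=("scene",[[10,-22,100],[-10,-22,100],[-10,0,100],[10,0,100],[10,0,0],[10,-150,30]],D([(238,380),(264,370),(292,378),(266,391),(290,555),(57,440)]))
for o in([t,s],[t],[s]):
    p,e=fit(o,[.5,-.3,.15]);print("sq",p,np.degrees(p[2]))
    if len(o)==2: print(e)
    print(world(p,[[0,-90,22]]))
E
```

```text
rig [ 0.5977  0.0324 -0.0473] -2.7072718682780272
[[ 0.1141  0.145 ]
 [-0.8734 -0.2463]
 [ 0.5925 -0.2511]
 [-0.2348 -0.3457]
 [ 0.0283  0.2416]
 [ 0.3984  0.6124]
 [ 0.8587  0.9677]
 [ 0.0161 -0.231 ]
 [-0.4793 -0.0039]
 [ 0.6605  0.5291]
 [ 0.5845  0.8784]
 [-0.3453  0.8548]
 [-0.7146 -0.0917]
 [ 0.3609 -0.4987]]
[[0.5636 0.1592 0.045 ]
 [0.6435 0.1554 0.045 ]
 [0.5991 0.0624 0.03  ]]
rig [ 0.598   0.0328 -0.0482] -2.761679885267328
rig [ 0.5971  0.0319 -0.0464] -2.660805357091085
thin [0.5682 0.3353] [-0.4638  0.3442 -0.4974  0.1496]
thin [0.5691 0.3343] [0. 0.]
thin [0.5673 0.3358] [-0.  0.]
thick [0.4891 0.3251] [-0.2314  0.3406 -0.362   0.2931]
thick [0.4898 0.3246] [-0. -0.]
thick [0.4878 0.3253] [ 0. -0.]
sq [ 0.5583 -0.2788  0.2351] 13.469575935785594
[[ 0.4198  0.3695]
 [-0.1966  0.0769]
 [-0.0172 -0.0784]
 [ 0.5474  0.4844]
 [ 1.3842  0.4152]
 [ 0.417  -0.261 ]
 [-0.6462 -0.4201]
 [-0.5011  0.8484]
 [-0.2936  1.521 ]
 [-0.9245 -0.0351]
 [ 0.6447  0.3946]
 [ 1.3336  1.3988]
 [ 0.0167  1.1251]
 [-0.4856  0.5171]]
[[ 0.5792 -0.3663  0.022 ]]
sq [ 0.5586 -0.2784  0.2373] 13.593971927295309
[[ 0.5797 -0.3659  0.022 ]]
sq [ 0.5559 -0.2819  0.2238] 12.824517291176731
[[ 0.5758 -0.3696  0.022 ]]
```

Poses agree between the cameras to 1–2 mm, and pin spacing comes out at 79.8 mm, as it should. Next, a helper for the shifts, then the move to above the thin pin.

```bash
cat > go.py <<'E'
import sys,numpy as np
from plant import telemetry
from scipy.spatial.transform import Rotation as R
# go.py x y z yaw : shift and turn in tool axes from the measured pose
o=telemetry.get_obs(); x,y,z,w=map(float,sys.argv[1:5])
r=R.from_euler('xyz',o['orientation'],degrees=True); t=R.from_euler('xyz',[180,0,w],degrees=True)
print(round(o['clock'],2),np.round(o['tool_pos'],4),np.round(o['orientation'],2),np.round(o['force'],1),round(o['opening'],4))
print('shift',np.round(r.inv().apply(np.array([x,y,z])-o['tool_pos']),4),'turn',np.round((r.inv()*t).as_rotvec(),4))
E
python3 go.py .45 -.15 .25 -125; python3 go.py 0.5682 .3353 .15 -92.7
```

```text
0.1 [ 0.2343 -0.6326  0.2257] [ 1.7992e+02 -1.0000e-02 -1.5968e+02] [-0.1  0.6  0.2] 0.0876
shift [-0.3698  0.3776 -0.0238] turn [ 1.500e-03  3.000e-04 -6.052e-01]
0.1 [ 0.2343 -0.6326  0.2257] [ 1.7992e+02 -1.0000e-02 -1.5968e+02] [-0.1  0.6  0.2] 0.0876
shift [-0.6492  0.7915  0.0768] turn [ 1.400e-03  7.000e-04 -1.169e+00]
```

Call:
{"method": "carry_out", "body": {
  "rows": [
    [-0.046,0.047,-0.003,0,0,-0.075],
    [-0.092,0.094,-0.006,0,0,-0.15],
    [-0.138,0.141,-0.009,0,0,-0.225],
    [-0.184,0.188,-0.012,0,0,-0.3],
    [-0.23,0.235,-0.015,0,0,-0.375],
    [-0.276,0.282,-0.018,0,0,-0.45],
    [-0.322,0.33,-0.021,0,0,-0.525],
    [-0.37,0.378,-0.024,0,0,-0.605]
  ],
  "grip": 0
}}

```text
clock: 1.1
tool_pos: [0.4382, -0.1748, 0.2494]
orientation: [-180.0, 0.0, -124.9]
force: [1.9, -0.8, 1.0]
opening: 0.0433
gripper_force: 0.0
```

```bash
python3 go.py 0.5682 .3353 .13 -92.7
```

```text
1.1 [ 0.4382 -0.1748  0.2494] [-1.7999e+02  2.0000e-02 -1.2486e+02] [ 1.9 -0.8  1. ] 0.0433
shift [-0.4928  0.1849  0.1195] turn [-3.000e-04  2.000e-04 -5.612e-01]
```

Call:
{"method": "carry_out", "body": {
  "rows": [
    [-0.058,0.023,0.01,0,0,-0.07],
    [-0.116,0.045,0.02,0,0,-0.14],
    [-0.174,0.068,0.03,0,0,-0.21],
    [-0.232,0.09,0.04,0,0,-0.28],
    [-0.29,0.113,0.05,0,0,-0.35],
    [-0.348,0.136,0.06,0,0,-0.42],
    [-0.406,0.158,0.07,0,0,-0.49],
    [-0.465,0.182,0.08,0,0,-0.562]
  ]
}}

```text
clock: 2.1
tool_pos: [0.5544, 0.3049, 0.1695]
orientation: [180.0, -0.0, -92.7]
force: [0.7, -0.7, 0.3]
opening: 0.0435
gripper_force: 0.0
```

Call:
{"method": "carry_out", "body": {
  "rows": [
    [0,0,0.02,0,0,0],
    [0,0,0.04,0,0,0],
    [0,0,0.04,0,0,0],
    [0,0,0.04,0,0,0]
  ]
}}

```text
clock: 2.6
tool_pos: [0.5547, 0.303, 0.1308]
orientation: [-180.0, 0.0, -92.8]
force: [-0.1, 0.5, 0.1]
opening: 0.0439
gripper_force: 0.0
```

```bash
python3 go.py 0.5682 .3353 .053 -92.7
```

```text
2.6 [0.5547 0.303  0.1308] [-1.7997e+02  1.0000e-02 -9.2810e+01] [-0.1  0.5  0.1] 0.0439
shift [-0.0329 -0.0118  0.0778] turn [-0.0006  0.0002 -0.0019]
```

Call:
{"method": "carry_out", "body": {
  "rows": [
    [-0.0165,-0.006,0.01,0,0,0],
    [-0.033,-0.012,0.03,0,0,0],
    [-0.033,-0.012,0.045,0,0,0],
    [-0.033,-0.012,0.06,0,0,0],
    [-0.033,-0.012,0.07,0,0,0],
    [-0.033,-0.012,0.077,0,0,0],
    [-0.033,-0.012,0.077,0,0,0]
  ]
}}

```text
clock: 3.48
tool_pos: [0.5679, 0.335, 0.0529]
orientation: [180.0, -0.0, -92.8]
force: [-0.3, -0.4, 0.0]
opening: 0.0435
gripper_force: 0.0
```

Call:
{"method": "carry_out", "body": {
  "rows": [
    [0,0,0,0,0,0],
    [0,0,0,0,0,0],
    [0,0,0,0,0,0],
    [0,0,0,0,0,0]
  ],
  "grip": -1
}}

```text
clock: 3.98
tool_pos: [0.5681, 0.3355, 0.0536]
orientation: [-180.0, 0.0, -92.8]
force: [0.1, -0.2, 2.5]
opening: 0.0214
gripper_force: 30.0
```

Call:
{"method": "carry_out", "body": {
  "rows": [
    [0,0,-0.02,0,0,0],
    [0,0,-0.045,0,0,0],
    [0.01,0,-0.06,0,0,0],
    [0.05,-0.001,-0.06,0,0,0],
    [0.1,-0.002,-0.06,0,0,0],
    [0.14,-0.003,-0.06,0,0,0],
    [0.168,-0.004,-0.06,0,0,0],
    [0.176,-0.004,-0.06,0,0,0]
  ]
}}

```text
clock: 4.97
tool_pos: [0.5627, 0.1572, 0.1131]
orientation: [180.0, -0.0, -92.9]
force: [-0.0, 0.4, -0.2]
opening: 0.021
gripper_force: 30.0
```

Call:
{"method": "carry_out", "body": {
  "rows": [
    [0,0,0.01,0,0,0],
    [0,0,0.013,0,0,0],
    [0,0,0.013,0,0,0]
  ]
}}

```text
clock: 5.35
tool_pos: [0.5631, 0.16, 0.0994]
orientation: [179.9, -0.0, -92.8]
force: [-0.1, -0.6, -0.1]
opening: 0.0214
gripper_force: 30.0
```

```bash
python3 go.py 0.5636 .1592 .06 -92.7
python3 - <<'E'
from h import *
import cv2
t=viewer.snapshot("top")[:,:,::-1];s=viewer.snapshot("scene")[:,:,::-1]
a=cv2.resize(t[130:210,170:250],None,fx=5,fy=5,interpolation=cv2.INTER_CUBIC)
b=cv2.resize(s[210:290,260:340],None,fx=5,fy=5,interpolation=cv2.INTER_CUBIC)
cv2.imwrite("pics/thin1.png",np.hstack([a,b]))
E
```

```text
5.35 [0.5631 0.16   0.0994] [ 1.7995e+02 -4.0000e-02 -9.2750e+01] [-0.1 -0.6 -0.1] 0.0214
shift [ 0.0007 -0.0006  0.0394] turn [ 0.0009 -0.0007 -0.001 ]
```

View pics/thin1.png

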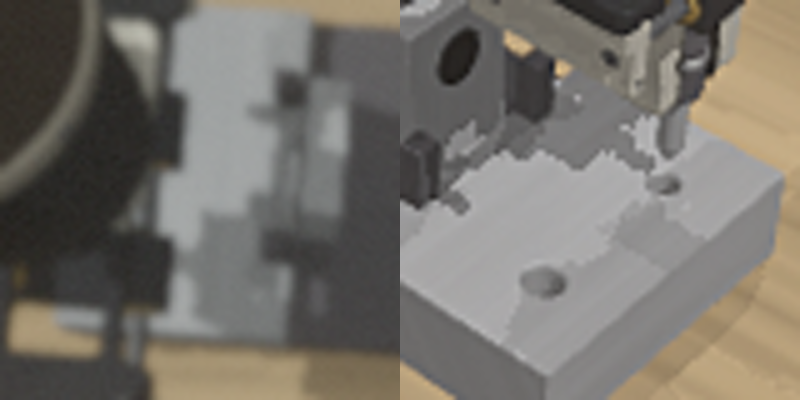

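Left: the gripper hides the hole from above. Right (scene): shank tip at about (672,156) and thin hole mouth centre at (664,184). I'll compare the two on their planes.

Run:
```python
from h import *
u=lambda p:un([[p[0]-400,p[1]]],5,(260,210))
for nm,p,z in(("tip",(672,154),60),("hole",(664,184),45),("thickhole",(543,283),45)):
    print(nm,fit([("scene",[[0,0,z]],u(p))],[.56,.16,0])[0][:2])
```

```text
tip [0.55957142 0.16003391]
hole [0.56271258 0.15961795]
thickhole [0.64389366 0.15590188]
```

Call:
{"method": "carry_out", "body": {
  "rows": [
    [0.002,0,0.006,0,0,0],
    [0.002,0,0.011,0,0,0],
    [0.002,0,0.015,0,0,0],
    [0.002,0,0.018,0,0,0],
    [0.002,0,0.021,0,0,0],
    [0.002,0,0.021,0,0,0]
  ]
}}

```text
clock: 6.2
tool_pos: [0.5635, 0.1575, 0.0791]
orientation: [-180.0, 0.0, -92.8]
force: [0.8, -0.0, -0.1]
opening: 0.0211
gripper_force: 30.0
```

Call:
{"method": "carry_out", "body": {
  "rows": [
    [0,0,0.006,0,0,0],
    [0,0,0.012,0,0,0],
    [0,0,0.018,0,0,0],
    [0,0,0.023,0,0,0],
    [0,0,0.026,0,0,0],
    [0,0,0.026,0,0,0]
  ]
}}

```text
clock: 6.95
tool_pos: [0.5637, 0.1578, 0.0529]
orientation: [-180.0, 0.0, -92.8]
force: [4.1, 3.6, -3.7]
opening: 0.0211
gripper_force: 30.0
```

Call:
{"method": "carry_out", "body": {
  "rows": [
    [-0.0006,-0.0006,0,0,0,0],
    [-0.0006,-0.0006,0.002,0,0,0],
    [-0.0006,-0.0006,0.003,0,0,0],
    [-0.0006,-0.0006,0.004,0,0,0],
    [-0.0006,-0.0006,0.004,0,0,0]
  ]
}}

```text
clock: 7.58
tool_pos: [0.5638, 0.1579, 0.0491]
orientation: [180.0, -0.0, -92.8]
force: [1.1, 2.2, -0.1]
opening: 0.0218
gripper_force: 30.0
```

Nearly home. I'll release with a partial opening, look at the forces, and lift.

Call:
{"method": "carry_out", "body": {
  "rows": [
    [0,0,0.001,0,0,0],
    [0,0,0.001,0,0,0]
  ]
}}

```text
clock: 7.82
tool_pos: [0.5639, 0.1579, 0.0486]
orientation: [-180.0, -0.0, -92.8]
force: [-0.3, 1.5, 4.8]
opening: 0.0209
gripper_force: 30.0
```

Call:
{"method": "carry_out", "body": {
  "rows": [
    [0,0,0,0,0,0],
    [0,0,0,0,0,0],
    [0,0,0,0,0,0]
  ],
  "grip": 0
}}

```text
clock: 8.2
tool_pos: [0.5634, 0.1575, 0.0477]
orientation: [179.9, -0.0, -92.8]
force: [-0.3, -0.3, 0.5]
opening: 0.0426
gripper_force: 0.0
```

Call:
{"method": "carry_out", "body": {
  "rows": [
    [0,0,-0.01,0,0,0],
    [0,0,-0.03,0,0,0],
    [0,0,-0.06,0,0,0],
    [-0.02,0,-0.075,0,0,0],
    [-0.065,0.015,-0.075,0,0,0],
    [-0.11,0.035,-0.075,0,0,0],
    [-0.145,0.055,-0.075,0,0,0],
    [-0.163,0.08,-0.075,0,0,0]
  ],
  "grip": 0.2
}}

```text
clock: 9.2
tool_pos: [0.4911, 0.3273, 0.1231]
orientation: [-180.0, 0.0, -92.7]
force: [-0.0, 0.6, -0.3]
opening: 0.0524
gripper_force: 0.0
```

```bash
python3 go.py 0.4891 .3251 .053 -92.7
python3 - <<'E'
from h import *
import cv2
t=viewer.snapshot("top")[:,:,::-1];s=viewer.snapshot("scene")[:,:,::-1]
a=cv2.resize(t[130:210,170:250],None,fx=5,fy=5,interpolation=cv2.INTER_CUBIC)
b=cv2.resize(s[210:290,260:340],None,fx=5,fy=5,interpolation=cv2.INTER_CUBIC)
cv2.imwrite("pics/thin2.png",np.hstack([a,b]))
E
```

```text
9.2 [0.4911 0.3273 0.1231] [-179.99    0.    -92.73] [-0.   0.6 -0.3] 0.0524
shift [0.0023 0.0019 0.0701] turn [-0.0001  0.0001 -0.0006]
```

View pics/thin2.png

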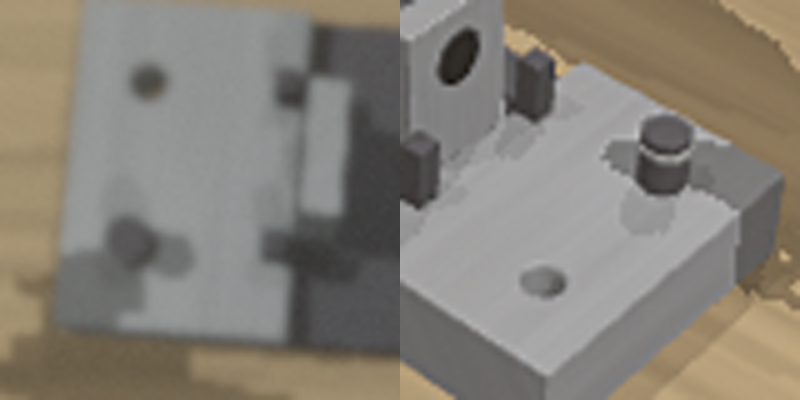

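Thin pin is home, with its head sitting on the foot at (663,155) in the right half. The thick pin is next.

Call:
{"method": "carry_out", "body": {
  "rows": [
    [-0.002,0.0027,0.005,0,0,0],
    [-0.002,0.0027,0.02,0,0,0],
    [-0.002,0.0027,0.04,0,0,0],
    [-0.002,0.0027,0.057,0,0,0],
    [-0.002,0.0027,0.067,0,0,0],
    [-0.002,0.0027,0.07,0,0,0],
    [-0.002,0.0027,0.07,0,0,0]
  ]
}}

```text
clock: 10.18
tool_pos: [0.4896, 0.3269, 0.0532]
orientation: [-180.0, 0.0, -92.8]
force: [-0.2, -0.2, -0.7]
opening: 0.0527
gripper_force: 0.0
```

Call:
{"method": "carry_out", "body": {
  "rows": [
    [0,0,0,0,0,0],
    [0,0,0,0,0,0],
    [0,0,0,0,0,0],
    [0,0,0,0,0,0]
  ],
  "grip": -1
}}

```text
clock: 10.68
tool_pos: [0.4895, 0.327, 0.0536]
orientation: [-180.0, 0.0, -92.8]
force: [-1.3, -0.3, 2.9]
opening: 0.0314
gripper_force: 30.0
```

Call:
{"method": "carry_out", "body": {
  "rows": [
    [0,0,-0.02,0,0,0],
    [0,0,-0.045,0,0,0],
    [0.01,-0.01,-0.06,0,0,0],
    [0.04,-0.04,-0.06,0,0,0],
    [0.075,-0.075,-0.06,0,0,0],
    [0.11,-0.11,-0.06,0,0,0],
    [0.14,-0.14,-0.06,0,0,0],
    [0.158,-0.157,-0.06,0,0,0]
  ]
}}

```text
clock: 11.68
tool_pos: [0.6395, 0.1586, 0.1124]
orientation: [179.9, -0.0, -92.9]
force: [-0.1, 0.6, -1.7]
opening: 0.0314
gripper_force: 30.0
```

Call:
{"method": "carry_out", "body": {
  "rows": [
    [0.0052,-0.0051,0.005,0,0,0],
    [0.0052,-0.0051,0.013,0,0,0],
    [0.0052,-0.0051,0.013,0,0,0],
    [0.0052,-0.0051,0.013,0,0,0]
  ]
}}

```text
clock: 12.18
tool_pos: [0.6429, 0.1566, 0.1002]
orientation: [180.0, -0.0, -92.7]
force: [-0.0, -1.0, -0.7]
opening: 0.0309
gripper_force: 30.0
```

```bash
python3 go.py 0.6436 .1562 .08 -92.7
python3 - <<'E'
from h import *
import cv2
s=viewer.snapshot("scene")[:,:,::-1]
cv2.imwrite("pics/thick1.png",cv2.resize(s[220:290,250:330],None,fx=8,fy=8,interpolation=cv2.INTER_CUBIC))
E
```

```text
12.18 [0.6429 0.1566 0.1002] [180.    -0.   -92.74] [-0.  -1.  -0.7] 0.0309
shift [ 0.0004 -0.0008  0.0202] turn [ 0.0001 -0.     -0.0006]
```

View pics/thick1.png

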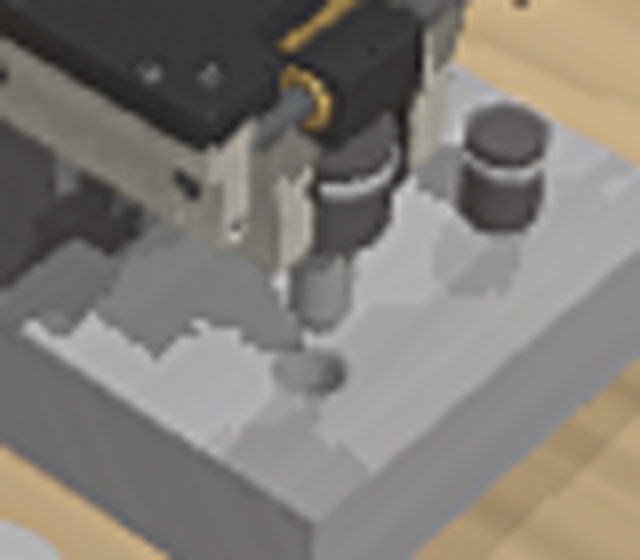

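Shank tip at about (320,322) and thick hole mouth at (310,371). I'll compare them across the ray.

Run:
```python
from h import *
u=lambda p:un([p],8,(250,220))
d=np.array([-.5,.866])
for nm,p,z in(("tip",(320,322),61),("hole",(310,371),45)):
    x=fit([("scene",[[0,0,z]],u(p))],[.56,.16,0])[0][:2];print(nm,x,x@d)
print(np.array([.6429,.1566])@d,np.array([.6436,.1554])@d)
```

```text
tip [0.64130673 0.15630174] -0.18529605296966933
hole [0.64314291 0.15562874] -0.18679696468810777
-0.1858344 -0.18722359999999996
```

Call:
{"method": "carry_out", "body": {
  "rows": [
    [0.0012,-0.0007,0.006,0,0,0],
    [0.0012,-0.0007,0.011,0,0,0],
    [0.0012,-0.0007,0.015,0,0,0],
    [0.0012,-0.0007,0.018,0,0,0],
    [0.0012,-0.0007,0.021,0,0,0],
    [0.0012,-0.0007,0.021,0,0,0]
  ]
}}

```text
clock: 12.98
tool_pos: [0.6439, 0.1546, 0.0789]
orientation: [180.0, -0.0, -92.8]
force: [0.1, 0.5, -1.5]
opening: 0.0315
gripper_force: 30.0
```

Call:
{"method": "carry_out", "body": {
  "rows": [
    [0,0,0.006,0,0,0],
    [0,0,0.012,0,0,0],
    [0,0,0.018,0,0,0],
    [0,0,0.023,0,0,0],
    [0,0,0.026,0,0,0],
    [0,0,0.026,0,0,0]
  ]
}}

```text
clock: 13.72
tool_pos: [0.6439, 0.1547, 0.0529]
orientation: [180.0, 0.0, -92.8]
force: [0.6, 1.8, -1.3]
opening: 0.031
gripper_force: 30.0
```

Call:
{"method": "carry_out", "body": {
  "rows": [
    [-0.0004,0,0.001,0,0,0],
    [-0.0004,0,0.003,0,0,0],
    [-0.0004,0,0.004,0,0,0],
    [-0.0004,0,0.005,0,0,0],
    [-0.0004,0,0.005,0,0,0]
  ]
}}

```text
clock: 14.35
tool_pos: [0.6439, 0.1549, 0.0486]
orientation: [-180.0, -0.0, -92.8]
force: [-2.2, 0.7, 4.8]
opening: 0.0313
gripper_force: 30.0
```

Call:
{"method": "carry_out", "body": {
  "rows": [
    [0,0,0,0,0,0],
    [0,0,0,0,0,0],
    [0,0,0,0,0,0]
  ],
  "grip": 0.2
}}

```text
clock: 14.72
tool_pos: [0.6439, 0.155, 0.048]
orientation: [180.0, -0.0, -92.8]
force: [1.1, 1.3, -0.5]
opening: 0.0511
gripper_force: 0.0
```

Call:
{"method": "carry_out", "body": {
  "rows": [
    [0,0,-0.01,0,0,0],
    [0,0,-0.04,0,0,0],
    [0,0,-0.09,0,0,0],
    [0,0,-0.14,0,0,0],
    [0,0,-0.16,0,0,0]
  ]
}}

```text
clock: 15.35
tool_pos: [0.6453, 0.1554, 0.213]
orientation: [-179.7, 0.1, -92.8]
force: [-0.2, 0.1, -0.4]
opening: 0.0528
gripper_force: 0.0
```

```bash
python3 go.py 0.5792 -.3663 .16 -76.5
```

```text
15.35 [0.6453 0.1554 0.213 ] [-1.7969e+02  1.4000e-01 -9.2780e+01] [-0.2  0.1 -0.4] 0.0528
shift [0.5245 0.041  0.0515] turn [-0.0057  0.0016 -0.2842]
```

Call:
{"method": "carry_out", "body": {
  "rows": [
    [0.03,0.002,0,0,0,-0.02],
    [0.075,0.006,0,0,0,-0.05],
    [0.12,0.009,0,0,0,-0.08],
    [0.165,0.012,0,0,0,-0.11],
    [0.21,0.016,0,0,0,-0.14],
    [0.255,0.02,0,0,0,-0.16],
    [0.3,0.023,0,0,0,-0.18],
    [0.345,0.027,0,0,0,-0.2]
  ]
}}

```text
clock: 16.35
tool_pos: [0.5998, -0.1897, 0.2091]
orientation: [-179.9, -0.0, -81.3]
force: [0.8, 0.1, -0.5]
opening: 0.0524
gripper_force: 0.0
```

```bash
python3 go.py 0.5792 -.3663 .12 -76.5
```

```text
16.35 [ 0.5998 -0.1897  0.2091] [-1.7994e+02 -2.0000e-02 -8.1300e+01] [ 0.8  0.1 -0.5] 0.0524
shift [0.1714 0.0472 0.0891] turn [-0.001  -0.0003 -0.0838]
```

Call:
{"method": "carry_out", "body": {
  "rows": [
    [0.04,0.011,0.01,0,0,-0.03],
    [0.08,0.022,0.03,0,0,-0.06],
    [0.12,0.034,0.05,0,0,-0.084],
    [0.15,0.042,0.07,0,0,-0.084],
    [0.171,0.047,0.085,0,0,-0.084],
    [0.171,0.047,0.089,0,0,-0.084],
    [0.171,0.047,0.089,0,0,-0.084]
  ]
}}

```text
clock: 17.23
tool_pos: [0.5795, -0.364, 0.1193]
orientation: [-180.0, 0.0, -76.5]
force: [-0.7, 1.0, 0.1]
opening: 0.0525
gripper_force: 0.0
```

```bash
python3 go.py 0.5788 -.3668 .005 -76.7
```

```text
17.23 [ 0.5795 -0.364   0.1193] [-180.      0.    -76.52] [-0.7  1.   0.1] 0.0525
shift [0.0026 0.0014 0.1143] turn [-0.      0.      0.0031]
```

Call:
{"method": "carry_out", "body": {
  "rows": [
    [0.0026,0.0014,0.02,0,0,0.003],
    [0.0026,0.0014,0.05,0,0,0.003],
    [0.0026,0.0014,0.075,0,0,0.003],
    [0.0026,0.0014,0.095,0,0,0.003],
    [0.0026,0.0014,0.108,0,0,0.003],
    [0.0026,0.0014,0.114,0,0,0.003],
    [0.0026,0.0014,0.114,0,0,0.003]
  ]
}}

```text
clock: 18.1
tool_pos: [0.5789, -0.367, 0.0054]
orientation: [-180.0, -0.0, -76.7]
force: [0.2, -0.4, 0.1]
opening: 0.0527
gripper_force: 0.0
```

Call:
{"method": "carry_out", "body": {
  "rows": [
    [0,0,0,0,0,0],
    [0,0,0,0,0,0],
    [0,0,0,0,0,0],
    [0,0,0,0,0,0],
    [0,0,0,0,0,0]
  ],
  "grip": -1
}}

```text
clock: 18.73
tool_pos: [0.5787, -0.3673, 0.0054]
orientation: [-180.0, -0.0, -76.7]
force: [-0.4, 1.0, 1.0]
opening: 0.0199
gripper_force: 30.0
```

Call:
{"method": "carry_out", "body": {
  "rows": [
    [0,0,-0.01,0,0,0],
    [0,0,-0.03,0,0,0],
    [0,0,-0.055,0,0,0],
    [0,0,-0.075,0,0,0],
    [0,0,-0.085,0,0,0],
    [0,0,-0.085,0,0,0]
  ]
}}

```text
clock: 19.48
tool_pos: [0.579, -0.3674, 0.0914]
orientation: [-179.9, -0.1, -76.7]
force: [0.3, -0.5, -3.2]
opening: 0.0202
gripper_force: 30.0
```

```bash
python3 go.py .5934 -.0583 .09 -92.7
```

```text
19.48 [ 0.579  -0.3674  0.0914] [-1.7991e+02 -5.0000e-02 -7.6700e+01] [ 0.3 -0.5 -3.2] 0.0202
shift [-0.2975 -0.0851  0.0013] turn [-0.0018 -0.0007  0.2792]
```

Call:
{"method": "carry_out", "body": {
  "rows": [
    [-0.02,-0.006,0,0,0,0.03],
    [-0.055,-0.016,0,0,0,0.07],
    [-0.1,-0.029,0,0,0,0.11],
    [-0.145,-0.042,0,0,0,0.15],
    [-0.19,-0.055,0,0,0,0.19],
    [-0.235,-0.067,0,0,0,0.23],
    [-0.27,-0.077,0,0,0,0.26],
    [-0.29,-0.083,0,0,0,0.279]
  ]
}}

```text
clock: 20.48
tool_pos: [0.592, -0.0641, 0.0893]
orientation: [179.9, -0.0, -92.7]
force: [-0.8, -0.5, -3.2]
opening: 0.0195
gripper_force: 30.0
```

Call:
{"method": "carry_out", "body": {
  "rows": [
    [-0.007,-0.002,0.01,0,0,0],
    [-0.007,-0.002,0.02,0,0,0],
    [-0.007,-0.002,0.03,0,0,0],
    [-0.007,-0.002,0.035,0,0,0],
    [-0.007,-0.002,0.035,0,0,0]
  ]
}}

```text
clock: 21.1
tool_pos: [0.5946, -0.0597, 0.0545]
orientation: [179.9, -0.0, -92.7]
force: [0.0, -0.4, -2.8]
opening: 0.0194
gripper_force: 30.0
```

```bash
python3 go.py .5934 -.0583 .0354 -92.7
python3 - <<'E'
from h import *
import cv2
s=viewer.snapshot("scene")[:,:,::-1]
cv2.imwrite("pics/sq1.png",cv2.resize(s[170:290,180:345],None,fx=4.5,fy=4.5,interpolation=cv2.INTER_CUBIC))
E
```

```text
21.1 [ 0.5946 -0.0597  0.0545] [ 1.7994e+02 -2.0000e-02 -9.2740e+01] [ 0.  -0.4 -2.8] 0.0194
shift [-0.0013  0.0012  0.0191] turn [ 0.0011 -0.0003 -0.0006]
```

View pics/sq1.png

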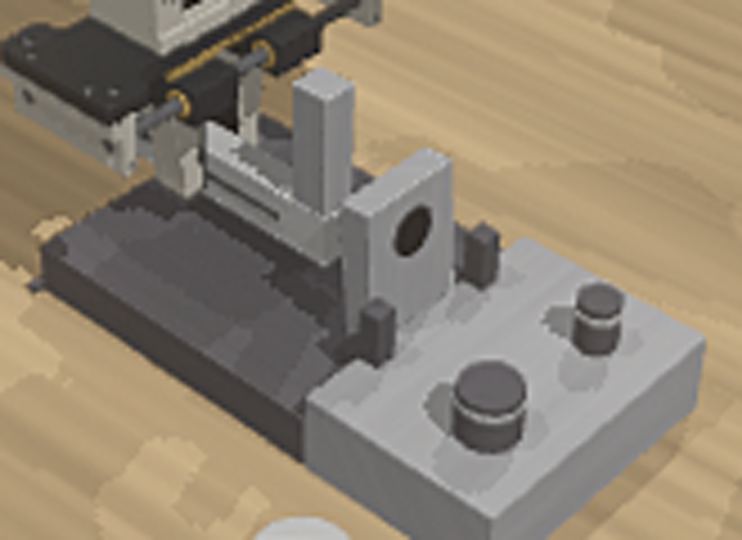

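Both pins are home and the square hangs level, its blade at (323,140) just short of the lug. I'll lower it to the plate.

Call:
{"method": "carry_out", "body": {
  "rows": [
    [0,0,0.006,0,0,0],
    [0,0,0.011,0,0,0],
    [0,0,0.015,0,0,0],
    [0,0,0.018,0,0,0],
    [0,0,0.0195,0,0,0],
    [0,0,0.0195,0,0,0]
  ]
}}

```text
clock: 21.9
tool_pos: [0.595, -0.059, 0.0357]
orientation: [-180.0, -0.0, -92.7]
force: [-0.4, -0.5, -3.4]
opening: 0.0198
gripper_force: 30.0
```

Call:
{"method": "carry_out", "body": {
  "rows": [
    [-0.003,0,0.001,0,0,0],
    [-0.008,0,0.001,0,0,0],
    [-0.014,0,0.001,0,0,0],
    [-0.02,0,0.001,0,0,0],
    [-0.024,0,0.001,0,0,0],
    [-0.024,0,0.001,0,0,0]
  ]
}}

```text
clock: 22.65
tool_pos: [0.5967, -0.0343, 0.0353]
orientation: [-179.9, 0.0, -92.6]
force: [-0.4, -1.2, 5.5]
opening: 0.0196
gripper_force: 30.0
```

Call:
{"method": "carry_out", "body": {
  "rows": [
    [-0.0015,0,0,0,0,0],
    [-0.003,0,0,0,0,0],
    [-0.0045,0,0,0,0,0],
    [-0.0055,0,0,0,0,0],
    [-0.0055,0,0,0,0,0]
  ]
}}

```text
clock: 23.28
tool_pos: [0.5968, -0.0297, 0.0353]
orientation: [-180.0, -0.0, -92.7]
force: [-0.1, -6.3, 6.0]
opening: 0.0197
gripper_force: 30.0
```

Call:
{"method": "carry_out", "body": {
  "rows": [
    [-0.0007,0,0.0002,0,0,0],
    [-0.0014,0,0.0004,0,0,0],
    [-0.0014,0,0.0004,0,0,0],
    [-0.0014,0,0.0004,0,0,0]
  ]
}}

```text
clock: 23.78
tool_pos: [0.5969, -0.0288, 0.0353]
orientation: [-179.9, -0.1, -92.7]
force: [-1.2, -8.8, 9.2]
opening: 0.02
gripper_force: 30.0
```

Call:
{"method": "carry_out", "body": {
  "rows": [
    [-0.0006,0,0,0,0,0],
    [-0.0012,0,0,0,0,0],
    [-0.0012,0,0,0,0,0],
    [-0.0012,0,0,0,0,0]
  ]
}}

```text
clock: 24.28
tool_pos: [0.597, -0.0277, 0.0353]
orientation: [-179.9, -0.1, -92.7]
force: [-0.3, -9.4, 9.0]
opening: 0.0195
gripper_force: 30.0
```

Call:
{"method": "carry_out", "body": {
  "rows": [
    [-0.0006,0,0,0,0,0],
    [-0.0012,0,0,0,0,0],
    [-0.0012,0,0,0,0,0],
    [-0.0012,0,0,0,0,0]
  ]
}}

```text
clock: 24.78
tool_pos: [0.5969, -0.0275, 0.0353]
orientation: [-180.0, -0.1, -92.7]
force: [1.2, -14.9, 8.3]
opening: 0.0197
gripper_force: 30.0
```

```bash
python3 go.py .5948 -.0283 .0354 -92.7
python3 - <<'E'
from h import *
import cv2
s=viewer.snapshot("scene")[:,:,::-1]
cv2.imwrite("pics/sq2.png",cv2.resize(s[180:260,215:305],None,fx=7,fy=7,interpolation=cv2.INTER_CUBIC))
E
```

```text
24.77 [ 0.5969 -0.0275  0.0353] [-1.7996e+02 -1.3000e-01 -9.2670e+01] [  1.2 -14.9   8.3] 0.0197
shift [ 0.0009  0.0021 -0.0001] turn [-0.0006 -0.0022  0.0005]
```

View pics/sq2.png

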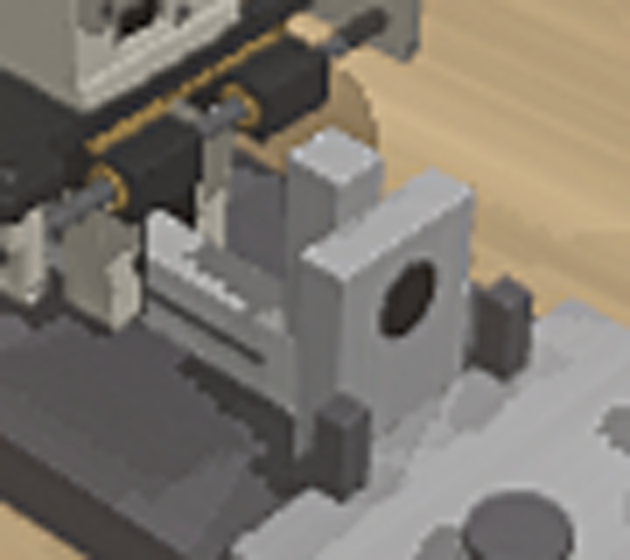

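The heel is stalled in the corner: the push jumped to 15 N with only 0.2 mm of travel, and the blade lies parallel to the lug face. I'll hold a moment, then hand in.

Call:
{"method": "carry_out", "body": {
  "rows": [
    [0.0003,0,0.0002,0,0,0],
    [0.0003,0,0.0002,0,0,0],
    [0.0003,0,0.0002,0,0,0],
    [0.0003,0,0.0002,0,0,0],
    [0.0003,0,0.0002,0,0,0],
    [0.0003,0,0.0002,0,0,0]
  ]
}}

```text
clock: 25.58
tool_pos: [0.5969, -0.0275, 0.0353]
orientation: [-180.0, -0.1, -92.7]
force: [-0.5, -13.3, 9.5]
opening: 0.02
gripper_force: 30.0
```

```bash
python3 -c "
from plant import telemetry,workorder
o=telemetry.get_obs();print(o['clock'],o['tool_pos'],o['force'],o['gripper_force'])
print(workorder.close_job())"
```

```text
25.575 [ 0.59694234 -0.02752988  0.03529802] [ -0.5085194  -13.32811895   9.49271363] 29.997190833091736
the job is handed in; nothing more can be done
None
```

I handed the job in at 25.6 s of the 61 s allowed: both pins look fully home and released, and the square is gripped and pressed into the corner (about 13 N towards the lug, 9.5 N down) with the lug looking upright in the last picture; no verdict came back.

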